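Turn the brush over in its tilted sleeve

TASK

One of the two brushes was put back into its tilted steel sleeve with its bristles down. Pull it right out, turn it end for end and put it back into the same sleeve handle first, well down into the tube, so that the bristles stick out; then let go. Leave the other brush, which already stands properly, and the loose tape measure, wood offcut and small wooden bar where they are.

Things in the scene. Friction and masses are not known exactly. Their poses are not given: they have to be found in the camera images.
- brush_1: Round brush, 190 mm long: straight wooden handle (26 mm diameter, 125 mm), aluminium ferrule (28, 22 mm), stiff rigid black bristles (30, 43 mm); about 90 g. Origin at mid-length on its axis (on the handle); +z along it to the bristles. To be turned over: starts bristles down, some 60 mm deep in sleeve_1. It fits loosely and leans about 10 degrees lower than the bore, over the lip.
- brush_1_bristle_end (a point): Tip of the bristles, on the brush's axis, 95 mm from the brush's origin along +z.
- brush_1_handle_end (a point): Free end of the wooden handle, on the brush's axis, 95 mm from the brush's origin along -z.
- brush_2: Round brush, 190 mm long: straight wooden handle (26 mm diameter, 125 mm), aluminium ferrule (28, 22 mm), stiff rigid black bristles (30, 43 mm); about 90 g. Origin at mid-length on its axis (on the handle); +z along it to the bristles. It already stands handle-down in sleeve_2 and stays there.
- sleeve_1: Steel tube on a foot of 115 x 66 x 12 mm fixed to the table; origin under the foot's centre. Bore 38 mm wide, 65 mm deep, outside 46 mm; it leans 52 degrees from vertical to the foot's +x, roughly to the robot's right and a little back towards it. Centre of bore floor at (-30, 0, 50) mm, of mouth at (21, 0, 90) mm. Holds brush_1; may be the nearer or the farther one.
- sleeve_1_mouth (a point): Centre of the tube's mouth. Its z axis runs along the bore, out of the tube (52 degrees from vertical).
- sleeve_1_floor (a point): Centre of the bore's flat floor, 65 mm below the mouth along the bore; z axis out along the bore.
- sleeve_2: Steel tube on a foot of 115 x 66 x 12 mm fixed to the table; origin under the foot's centre. Bore 38 mm wide, 65 mm deep, outside 46 mm; it leans 52 degrees from vertical to the foot's +x, roughly to the robot's right and a little back towards it. Centre of bore floor at (-30, 0, 50) mm, of mouth at (21, 0, 90) mm. It holds brush_2.
- tape_measure: Loose tape measure, 82 x 44 x 68 mm, near the right front of the table; origin under its centre. Leave it.
- offcut_1: Loose piece of wood, 140 x 45 x 19 mm, lying to the right of the sleeves; origin under its centre. Leave it.
- setup_bar: Loose wooden bar, 90 x 12 x 12 mm, lying to the left of the sleeves, beside the fence; origin under its centre. Leave it.

How it is judged:
By the outcome, as a careful person would: the job done as asked, in the order asked, and still so for the second after the job is handed in, with the robot touching nothing.
It also fails if it takes over 48 s, if anything falls off the work surface, if the arm or the gripper's body presses on something with over 40 N, if the wrist force passes 120 N, or if a joint passes its speed limit or range.

ROBOT

A 7-joint arm with a two-finger parallel gripper is mounted at the origin on a cart in front of the work surface, level with it; the furniture and walls round the work are solid. World frame = base frame: x ahead of the robot, y to its left, z up, the work surface at z = 0. Lengths are in m, angles in rad, forces in N, time in s.
With the tool pointing down it reaches from about 0.4 to 0.75 m from the base axis. Payload 19.5 kg.
Tool frame: the origin (TCP) lies between the finger pads; the fingertips stand 25 mm ahead of it and the grasp point (between the pads) lies 6 mm ahead of it; z points along the fingers, y is the line along which they close (so a half turn about z gives the same grasp; the last joint's range is limited). The gripper opens to 85 mm and grips with 20 to 120 N. Pads are 22 mm wide; open, the fingers measure 114 mm over their backs; the gripper's body (76 mm by 85 mm) begins 54 mm behind the grasp point. The pads swing forward as they close: fully open they stand 13 mm farther back than shut.
Start: joints at [1.147, 0.707, -0.028, 1.485, 0.022, 0.951, -0.075], TCP at [0.214, -0.534, 0.256] pointing down, gripper open.
Joint ranges: [-2.71, 2.71], [-0.32, 2.16], [-1.57, 1.52], [0, 2.45], [-1.46, 4.6], [0, 2.02], [-2.83, 2.83]. Speed limits (rad/s): [1.89, 1.89, 2.57, 2.57, 3.01, 3.01, 3.01].

INTERFACE

Orientations are given as a unit quaternion [w, x, y, z].
In Python, from workcell import env gives the robot as it stands.
- The arm moves only by the shell command python3 -m inch 'ROWS' [OPENING] [FORCE]. ROWS is JSON, a list of rows, each a list of 2 entries, a list of its own where there are three numbers: the shift along the tool's x, y, z in cm, then the turn about the tool's z in rad. A call has 1 to 12 rows; each row shifts and turns the commanded pose from where the row before left it, along the tool's axes as they then stand; what a row does not reach is not made up. A row lasts 1/10 s, in which the tool goes at most 50 mm and 8.59 degrees, less where a joint would pass 70% of its speed; a pose out of reach is approached as far as the arm can. A call with a gripper value outside its range is refused whole. OPENING is the closure, from 0 (fully open) to 1 (shut), set as the call begins (- or left out, the last holds). The fingers move at their own pace and stop on an object; FORCE is the grip in N (left out, the last holds). Time passes only in rows, so rows that do not move let the fingers close. It gives the time, the measured TCP pose, the force, the opening and the grip force at its end, in the units of the state.
- env.get_obs(): the state, without advancing time (a new reading comes with each control period).
- env.camera(name): name is "side" or "top" or "wrist"; returns a dict with "frame" (480x640x3 uint8, red, green, blue), "vertical_fov" (degrees; the focal length in pixels is half the picture's height over the tangent of half this angle, whatever the lens; pixels are square), "cx", "cy" (the principal point, pixels), "pose" (4x4, takes a point from camera to world coordinates); the wrist camera has in their place "T_tool_cam" (4x4, takes a point from camera to tool coordinates, whose origin is the TCP and whose axes are the flange's). Camera axes: x right, y down, z forward; pixel columns grow to the right and rows downward; lengths in m; the calibration is good to about 2 mm. The wrist camera is an equidistant fisheye: a pixel r from the principal point sees the ray r / f radians off the axis. A picture is of the moment at which its call begins: read the wrist's pose just before it. There is no depth.
- env.sign_off(): hands the job in; it is judged then, once.
The state is a dict: "clock": time; "q": joint angles; "dq": joint speeds; "joint_efforts": joint torques, N m; "tool_pos": TCP position; "tool_rot": TCP orientation; "force": force on the tool from outside, world axes, zero at the start; "wrist_torque": the same for the moment, N m; "opening": opening from 0.0 (shut) to 1.0 (fully open); "gripper_force": force on a finger pad.
Only numpy, scipy, OpenCV 4.12 (cv2) and the standard library are available. Lean on these libraries where they do the work, as an engineer would, in place of code of your own. Each camera call takes 0.05 s, during which the arm holds its last target. There are 200 camera calls.

## Working session

There is one attempt and no reset: what is moved stays moved. The work goes in short steps, Python scripts to look and compute and a shell command to move; the robot and the scene stay as the last step left them, time stands still between calls to the robot, and variables do not carry over. Pictures are saved under pics/ and viewed, at most 10 in all, crops included, and the job is handed in when it is done.

```bash
mkdir -p pics
python3 - <<'E'
from workcell import env
import cv2,numpy as np,pickle
o=env.get_obs();print({k:np.round(v,3).tolist() for k,v in o.items()})
d={}
for n in("side","top","wrist"):
    c=env.camera(n);d[n]=c;print(n,c['vertical_fov'],c['cx'],c['cy']);print(np.round(c.get('pose',c.get('T_tool_cam')),4))
pickle.dump((d,o),open('c0.pkl','wb'))
for n in d: cv2.imwrite(f'pics/{n}0.png',d[n]['frame'][:,:,::-1])
E
```

```text
{'clock': 0.0, 'q': [1.147, 0.707, -0.028, 1.485, 0.022, 0.951, -0.075], 'dq': [-0.003, -0.0, 0.0, 0.001, 0.0, -0.0, 0.001], 'joint_efforts': [-0.0, -88.323, 1.234, -23.616, 0.017, 0.007, -0.0], 'tool_pos': [0.214, -0.533, 0.256], 'tool_rot': [-0.001, 0.982, 0.19, -0.0], 'force': [0.457, 0.031, 0.511], 'wrist_torque': [-0.058, 0.023, -0.046], 'gripper_force': 0.0, 'opening': 1.0}
side 48.928752447011995 321.7467689107799 243.50650228626054
[[-0.9994  0.0318 -0.0102  0.5516]
 [ 0.0257  0.5379 -0.8426  0.5545]
 [-0.0213 -0.8424 -0.5384  0.6161]
 [ 0.      0.      0.      1.    ]]
top 44.23801059605582 324.5143251391773 235.21042025724924
[[-0.0102 -0.9808  0.1947  0.3042]
 [-0.9999  0.0094 -0.0049 -0.1956]
 [ 0.003  -0.1948 -0.9808  1.3652]
 [ 0.      0.      0.      1.    ]]
wrist 65.70646984690485 318.5717566770291 241.4790163091869
[[ 4.000e-04 -9.469e-01 -3.215e-01  8.290e-02]
 [ 1.000e+00  4.000e-04 -2.000e-04 -7.000e-04]
 [ 3.000e-04 -3.215e-01  9.469e-01 -1.180e-01]
 [ 0.000e+00  0.000e+00  0.000e+00  1.000e+00]]
```

View pics/side0.png

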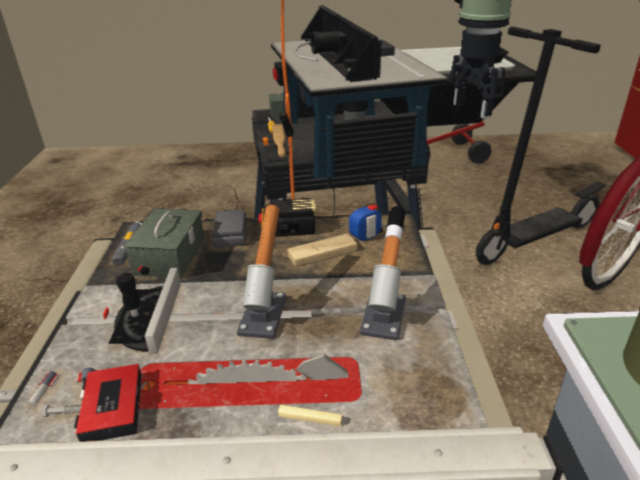

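View pics/top0.png

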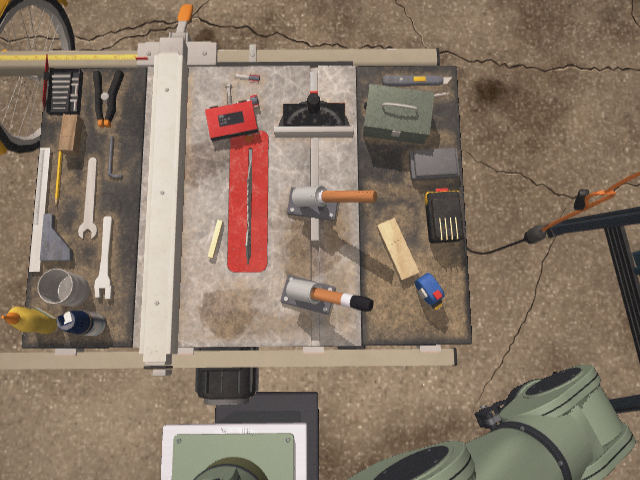

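```bash
cat > h.py <<'E'
import numpy as np,cv2
from scipy.optimize import least_squares
def ray(c,px):
    f=240/np.tan(np.radians(c['vertical_fov'])/2)
    v=np.array([(px[0]-c['cx'])/f,(px[1]-c['cy'])/f,1]);T=c['pose'];d=T[:3,:3]@v
    return T[:3,3],d/np.linalg.norm(d)
def tri(rs,offs=None):
    A=0;b=0
    for i,(p,d) in enumerate(rs):
        M=np.eye(3)-np.outer(d,d);q=p-(offs[i] if offs is not None else 0);A=A+M;b=b+M@q
    x=np.linalg.solve(A,b);return x,[1e3*np.linalg.norm((np.eye(3)-np.outer(d,d))@(x-p+(offs[i] if offs is not None else 0))) for i,(p,d) in enumerate(rs)]
def orange(c,box):
    x0,y0,x1,y1=box;h=cv2.cvtColor(c['frame'],cv2.COLOR_RGB2HSV).astype(int)
    m=((h[...,0]>=3)&(h[...,0]<=18)&(h[...,1]>140)&(h[...,2]>60)).astype(np.uint8);k=np.zeros_like(m);k[y0:y1,x0:x1]=m[y0:y1,x0:x1]
    n,l,s,_=cv2.connectedComponentsWithStats(k);return l==1+np.argmax(s[1:,4])
def ends(m):
    p=np.argwhere(m)[:,::-1].astype(float);vx,vy,x,y=cv2.fitLine(p.astype(np.float32),cv2.DIST_L2,0,.01,.01).ravel()
    t=(p-[x,y])@[vx,vy];w=(p-[x,y])@[-vy,vx];k=abs(w)<2
    return np.array([[x,y]+s*np.array([vx,vy]) for s in(t.min(),t.max(),t[k].min(),t[k].max())]),np.ptp(w)
E
python3 - <<'E'
import pickle;from h import *
d,o=pickle.load(open('c0.pkl','rb'))
R={}
for n,b in(("top",(310,180,390,215)),("side",(245,200,285,275))):
    m=orange(d[n],b);e,w=ends(m);print(n,m.sum(),w,e.round(1).tolist());R[n]=e
    x0,y0,x1,y1=(260,170,400,215) if n=="top" else(225,195,300,345)
    x0,y0,x1,y1=(265,170,395,325) if n=="top" else(225,195,415,345)
    f=d[n]['frame'].copy();f[m]=f[m]//2+[0,120,0]
    cv2.imwrite(f'pics/{n}c.png',cv2.resize(f[y0:y1,x0:x1,::-1],None,fx=4 if n=="side" else 3.8,fy=4 if n=="side" else 3.8,interpolation=cv2.INTER_CUBIC))
# top: left end = lip (min t?), side: bottom = lip
T=sorted(R["top"][2:].tolist());S=sorted(R["side"][2:].tolist(),key=lambda a:-a[1])
rl=[ray(d["top"],T[0]),ray(d["side"],S[0])];re=[ray(d["top"],T[1]),ray(d["side"],S[1])]
print("lip",tri(rl));E,_=tri(re);L,_=tri(rl)
az=E-L;az[2]=0;az/=np.linalg.norm(az)
u=az*-np.sin(np.radians(28))+np.array([0,0,np.cos(np.radians(28))])
print("end raw",E);E,r=tri(re,[-.013*u,.013*u]);print("end corr",E,r,"az",az)
E
```

```text
top 514 10.005387823475758 [[322.0, 195.5], [376.0, 195.5], [322.0, 195.5], [376.0, 195.5]]
side 899 17.69456773996353 [[262.2, 264.0], [271.7, 204.6], [262.3, 263.2], [271.7, 204.8]]
lip (array([ 0.64563973, -0.19736101,  0.09920791]), [np.float64(0.3236715101317458), np.float64(0.3236715101319062)])
end raw [ 0.63131084 -0.3121193   0.1509732 ]
end corr [ 0.63284464 -0.30734594  0.14630701] [np.float64(2.4281436779705206), np.float64(2.428143677970432)] az [-0.12389939 -0.99229479  0.        ]
```

View pics/topc.png

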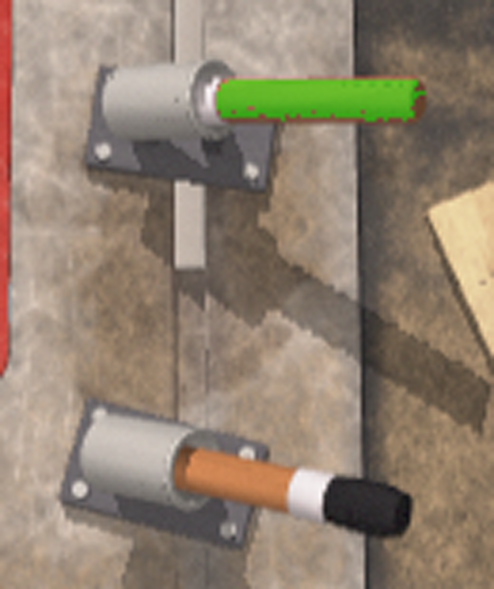

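View pics/sidec.png

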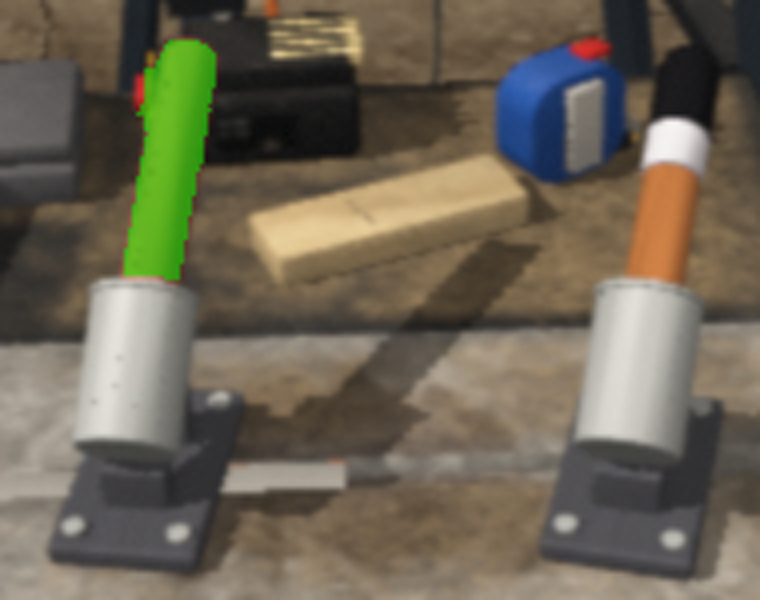

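Run:
```python
import pickle;from h import *
d,o=pickle.load(open('c0.pkl','rb'))
def pl(n,px,z):
    p,r=ray(d[n],px);return p+r*(z-p[2])/r[2]
t=[pl("top",(265+x/3.8,170+y/3.8),.012) for x,y in((103,65),(85,165),(265,190))]
s=[pl("side",(225+x/4,195+y/4),z) for x,y,z in((50,556,.012),(195,567,.012),(243,393,.012))]
print(np.round(t,4).tolist());print(np.round(s,4).tolist())
for nm,(a,b,c) in(("top",t),("side",s)):   # a far-left, b near-left, c near-right
    X=c-b;yaw=np.arctan2(X[1],X[0]);W=a-b;C=(a+c)/2;x=np.array([np.cos(yaw),np.sin(yaw),0])
    print(nm,"len",np.linalg.norm(X),np.linalg.norm(W),"yaw",yaw,"yaw from W",np.arctan2(W[1],W[0])-np.pi/2,"C",C,"mouth",C*[1,1,0]+.021*x+[0,0,.09])
E=np.array([.6328,-.3073,.1463])
p,r=ray(d["top"],(321.5,195.7))
b=(E-p)@r;q=np.linalg.norm(E-p-b*r);J=p+r*(b-0)*1.0
for sg in(1,-1):
    J=p+r*(b+sg*np.sqrt(max(0,.125**2-q*q)));a=(E-J)/.125;print("J",J,"a",a,"elev",np.degrees(np.arcsin(a[2])),"origin",E-.095*a)
# lip point of tube in both views (outer upper lip)
L,res=tri([ray(d["side"],(225+142/4,195+281/4)),ray(d["top"],(265+208/3.8,170+97/3.8))]);print("uplip?",L,res)
```

```text
[[0.69, -0.1267, 0.012], [0.6259, -0.1156, 0.012], [0.609, -0.2268, 0.012]]
[[0.6893, -0.1163, 0.012], [0.6277, -0.1066, 0.012], [0.6114, -0.2235, 0.012]]
top len 0.11253588138966389 0.06503027959855205 yaw -1.7217487152171231 yaw from W -1.7425161809282725 C [ 0.64951271 -0.17674507  0.012     ] mouth [ 0.64635473 -0.19750626  0.09      ]
side len 0.1180249262709045 0.062342958668810046 yaw -1.7096841050520841 yaw from W -1.728038762353565 C [ 0.65035276 -0.16990612  0.012     ] mouth [ 0.64744549 -0.1907039   0.09      ]
J [ 0.64708298 -0.19623448  0.09075321] a [-0.11426387 -0.88852419  0.44437432] elev 26.38331519178077 origin [ 0.64365507 -0.2228902   0.10408444]
J [ 0.61730943 -0.19618108  0.20141469] a [ 0.12392457 -0.88895133 -0.44091749] elev -26.16243534971654 origin [ 0.62102717 -0.22284962  0.18818716]
uplip? [ 0.64723239 -0.19241318  0.09809327] [np.float64(1.6339800519498187), np.float64(1.633980051949726)]
```

```bash
python3 -m inch '[[[4.2,-1,0.2],0],[[4.2,-1,0.2],0],[[4.2,-1,0.2],0],[[4.2,-1,0.2],0],[[4.2,-1,0.2],0],[[4.2,-1,0.2],0],[[4.2,-1,0.2],0],[[4.2,-1,0.2],0],[[4.2,-1,0.2],0],[[4.2,-1,0.2],0],[[4.2,-1,0.2],0],[[4.2,-1,0.2],0]]' 0 40
python3 -m inch '[[[0,0,0],-0.14],[[0,0,0],-0.14],[[0,0,0],-0.14],[[0,0,0],-0.14],[[0,0,0],-0.14],[[0,0,0],-0.14],[[0,0,0],-0.14],[[0,0,0],-0.07],[[0,0,0],0]]'
cat >> h.py <<'E'
def st():
    from workcell import env
    o=env.get_obs();w,x,y,z=o['tool_rot'];print('t',round(o['clock'],2),'p',np.round(o['tool_pos'],4),'yaw',round(float(np.arctan2(2*x*y,x*x-y*y)),3),'q',np.round(o['q'],2).tolist(),'F',np.round(o['force'],1),'op',round(o['opening'],3),'g',round(o['gripper_force'],1),'zdn',round(x*x+y*y,4));return o
def go(t,yaw):
    o=st();w,x,y,z=o['tool_rot'];a=np.arctan2(2*x*y,x*x-y*y);d=np.array(t)-o['tool_pos'];c,s=np.cos(a),np.sin(a)
    print('shift cm x,y,z',np.round(100*np.array([c*d[0]+s*d[1],s*d[0]-c*d[1],-d[2]]),2),'then turn',round(float(-(yaw-a)),3))
E
python3 -c "
from h import *
go([.643,-.228,.113],1.41)"
```

```text
clock: 1.35
tool_pos: [0.6384, -0.2331, 0.2321]
tool_rot: [-0.0, 0.982, 0.19, -0.0]
force: [0.8, 0.3, -0.4]
opening: 0.998
gripper_force: 0.0
clock: 2.25
tool_pos: [0.6371, -0.2345, 0.232]
tool_rot: [-0.0, 0.754, 0.657, -0.0]
force: [-0.3, -0.2, -0.1]
opening: 1.002
gripper_force: 0.0
t 2.25 p [ 0.6371 -0.2345  0.232 ] yaw 1.433 q [0.39, 0.92, -0.22, 1.06, 0.18, 1.18, 0.04] F [-0.3 -0.2 -0.1] op 1.002 g 0.0 zdn 1.0
shift cm x,y,z [ 0.73  0.5  11.9 ] then turn 0.023
```

```bash
python3 -m inch '[[[0,0,0],0.15],[[0,0,0],0.15],[[0,0,0],0.15],[[0,0,0],0.15],[[0,0,0],0.15],[[0,0,0],0.15],[[0,0,0],0.15],[[0,0,0],0.15],[[0,0,0],0.15],[[0,0,0],0.15],[[0,0,0],0.15],[[0,0,0],0.15]]' >/dev/null
python3 -m inch '[[[0,0,0],0.15],[[0,0,0],0.15],[[0,0,0],0.15],[[0,0,0],0.15],[[0,0,0],0.15],[[0,0,0],0.15],[[0,0,0],0.15],[[0,0,0],0.15],[[0,0,0],0.15],[[0,0,0],0]]' >/dev/null
python3 -c "
from h import *
go([.643,-.228,.113],1.43-np.pi)"
```

```text
t 4.45 p [ 0.6374 -0.2342  0.2321] yaw -1.723 q [0.1, 0.98, 0.6, 1.08, -0.52, 1.23, -2.64] F [-0.2  0.2  0.9] op 0.998 g 0.0 zdn 1.0
shift cm x,y,z [-0.69 -0.46 11.91] then turn -0.011
```

```bash
python3 -m inch '[[[-0.6,-0.5,0],0],[[0,0,3],0],[[0,0,3],0],[[0,0,3],0],[[0,0,3],0],[[0,0,0],0]]' 0 40|grep -v rot
python3 -m inch '[[[0,0,0],0],[[0,0,0],0],[[0,0,0],0],[[0,0,0],0],[[0,0,0],0],[[0,0,0],0],[[0,0,0],0],[[0,0,0],0]]' 1 40
python3 - <<'E'
from h import *;import cv2
from workcell import env
st();c=env.camera("wrist");cv2.imwrite('pics/w1.png',c['frame'][:,:,::-1])
E
```

```text
clock: 5.05
tool_pos: [0.6421, -0.228, 0.1088]
force: [0.1, -0.2, 0.1]
opening: 1.001
gripper_force: 0.0
clock: 5.85
tool_pos: [0.6433, -0.2293, 0.1127]
tool_rot: [0.0, -0.653, 0.757, -0.0]
force: [-0.8, 0.6, 7.1]
opening: 0.286
gripper_force: 39.3
t 5.85 p [ 0.6433 -0.2293  0.1127] yaw -1.718 q [0.09, 1.11, 0.54, 1.18, -0.58, 1.0, -2.59] F [-0.8  0.6  7.1] op 0.286 g 39.3 zdn 1.0
```

View pics/w1.png

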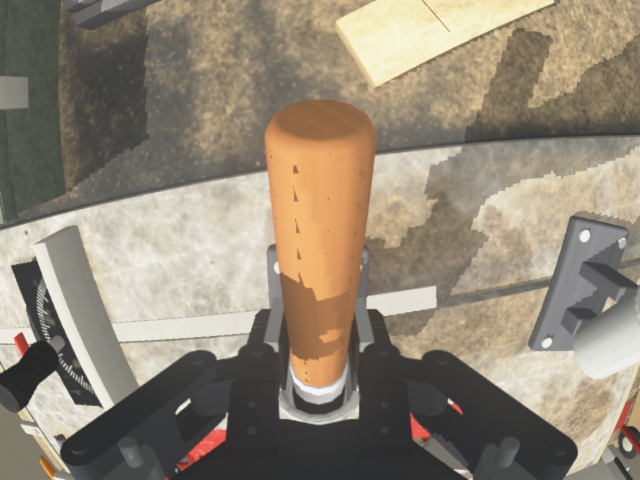

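```bash
python3 -m inch '[[[0.4,0,-0.24],0],[[0.85,0,-0.5],0],[[0.85,0,-0.5],0],[[0.85,0,-0.52],0],[[0.85,0,-0.54],0],[[0.85,0,-0.56],0]]' - 60
python3 -m inch '[[[1.2,0,-0.8],0],[[1.2,0,-0.9],0],[[1.2,0,-0.9],0],[[1.2,0,-1],0],[[0,0,-2],0],[[0,0,-2],0],[[0,0,-2],0],[[0,0,0],0]]'
python3 - <<'E'
from h import *;import cv2,pickle
from workcell import env
st();d={n:env.camera(n) for n in("top","side")};pickle.dump(d,open('c1.pkl','wb'))
f=np.hstack([d["side"]['frame'][130:350,180:480],d["top"]['frame'][110:330,270:470]])[:,:,::-1]
cv2.imwrite('pics/c1.png',cv2.resize(f,None,fx=1.6,fy=1.6))
E
```

```text
clock: 6.5
tool_pos: [0.6359, -0.2765, 0.1414]
tool_rot: [-0.0, -0.653, 0.757, -0.0]
force: [-0.2, -0.4, -1.2]
opening: 0.28
gripper_force: 58.8
clock: 7.3
tool_pos: [0.6295, -0.324, 0.24]
tool_rot: [0.0, -0.653, 0.757, -0.002]
force: [0.7, 0.0, -0.6]
opening: 0.28
gripper_force: 58.9
t 7.3 p [ 0.6295 -0.324   0.24  ] yaw -1.718 q [0.25, 1.02, 0.58, 0.91, -0.51, 1.32, -2.57] F [ 0.7  0.  -0.6] op 0.28 g 58.9 zdn 1.0
```

View pics/c1.png

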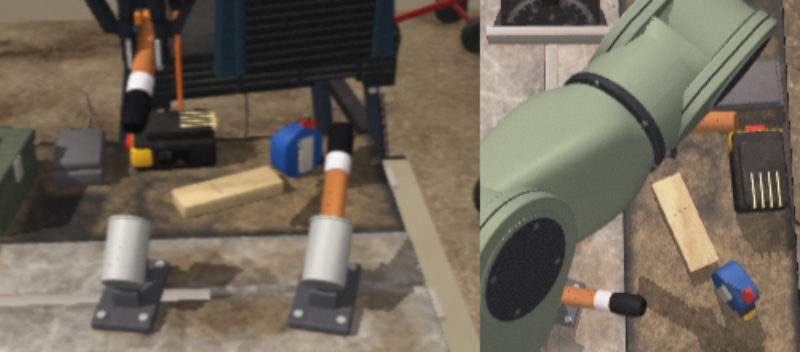

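```bash
python3 -m inch '[[[-2.9,0,0],0],[[-2.9,0,0],0],[[-2.8,0,0],0],[[0,0,3.5],0],[[0,0,3.3],0],[[0,0,0],0]]' - 25
python3 -m inch '[[[0,0,0.6],0],[[0,0,0.6],0],[[0,0,0.6],0],[[0,0,0.6],0],[[0,0,0.6],0]]'
python3 - <<'E'
from h import *;import cv2,pickle
from workcell import env
st();d={n:env.camera(n) for n in("wrist","side")};pickle.dump(d,open('c2.pkl','wb'))
f=np.hstack([d["side"]['frame'][100:350,150:400],d["wrist"]['frame'][::2,60:560:2][:240].repeat(1,0) if 0 else cv2.resize(d["wrist"]['frame'],(333,250))])[:,:,::-1]
cv2.imwrite('pics/c2.png',cv2.resize(f,None,fx=1.3,fy=1.3))
E
```

```text
clock: 8.0
tool_pos: [0.6405, -0.2364, 0.1647]
tool_rot: [-0.001, -0.653, 0.757, 0.003]
force: [-0.0, 0.1, -0.8]
opening: 0.284
gripper_force: 58.8
clock: 8.5
tool_pos: [0.6426, -0.2389, 0.1411]
tool_rot: [0.001, -0.653, 0.757, -0.002]
force: [-0.9, -2.2, 9.0]
opening: 0.282
gripper_force: 58.7
t 8.5 p [ 0.6426 -0.2389  0.1411] yaw -1.719 q [0.11, 1.08, 0.55, 1.15, -0.56, 1.05, -2.59] F [-0.9 -2.2  9. ] op 0.282 g 58.7 zdn 1.0
```

View pics/c2.png

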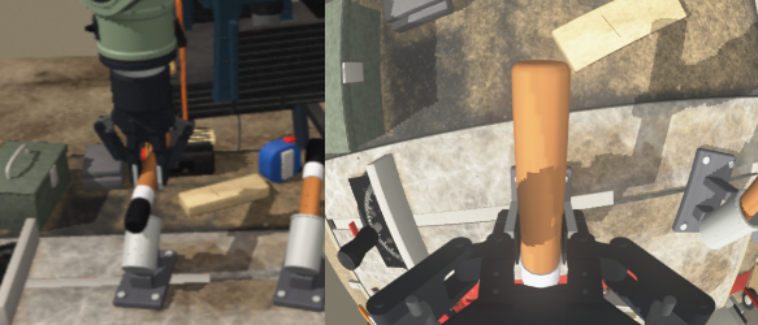

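```bash
python3 -m inch '[[[0,0,0.6],0],[[0,0,0.6],0],[[0,0,0.6],0],[[0,0,0.6],0],[[0,0,0.6],0],[[0,0,0.6],0],[[0,0,0.6],0],[[0,0,0.6],0],[[0,0,0],0]]' - 30
python3 - <<'E'
from h import *;import cv2,pickle
from workcell import env
st();d={n:env.camera(n) for n in("wrist","side")};pickle.dump(d,open('c3.pkl','wb'))
f=np.hstack([d["side"]['frame'][100:350,150:400],cv2.resize(d["wrist"]['frame'],(333,250))])[:,:,::-1]
cv2.imwrite('pics/c3.png',cv2.resize(f,None,fx=1.3,fy=1.3))
E
```

```text
clock: 9.5
tool_pos: [0.6429, -0.2379, 0.0926]
tool_rot: [0.001, -0.653, 0.757, -0.001]
force: [1.7, 1.0, 7.6]
opening: 0.279
gripper_force: 67.0
t 9.5 p [ 0.6429 -0.2379  0.0926] yaw -1.718 q [0.11, 1.14, 0.53, 1.18, -0.59, 0.96, -2.57] F [1.7 1.  7.6] op 0.279 g 67.0 zdn 1.0
```

View pics/c3.png

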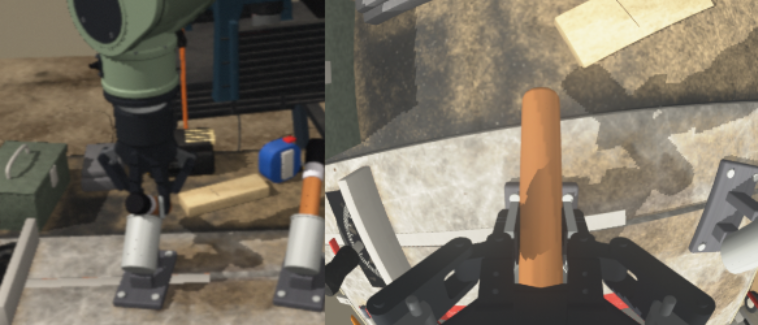

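```bash
python3 -m inch '[[[0,0,-2],0],[[1,0,-3],0],[[2,0,-3],0],[[2,0,-3],0],[[2,0,-3],0],[[1,0,0],0],[[0,0,0],-0.15],[[0,0,0],-0.15],[[0,0,0],-0.15],[[0,0,0],-0.15],[[0,0,0],-0.15],[[0,0,0],-0.15]]' - 60 |grep -v rot
python3 -m inch '[[[0,0,0],-0.15],[[0,0,0],-0.15],[[0,0,0],-0.15],[[0,0,0],-0.15],[[0,0,0],-0.15],[[0,0,0],-0.15],[[0,0,0],-0.15],[[0,0,0],-0.15],[[0,0,0],-0.15],[[0,0,0],-0.15],[[0,0,0],-0.15],[[0,0,0],-0.15]]' >/dev/null
python3 -m inch '[[[0,0,0],-0.15],[[0,0,0],-0.15],[[0,0,0],-0.15],[[0,0,0],0]]' >/dev/null
cat > w.py <<'E'
from h import *
def wrist_phi(c,box=(150,20,500,400),L=.088):
    m=orange(c,box);T=c['T_tool_cam'];f=240/np.tan(np.radians(c['vertical_fov'])/2)
    ys,xs=np.nonzero(m);k=abs(xs-np.median(xs))<6;y=ys[k].min();x=xs[k][ys[k]==y].mean()
    v=np.array([x-c['cx'],y-c['cy']]);r=np.hypot(*v);th=r/f;dr=T[:3,:3]@np.array([*(v/r*np.sin(th)),np.cos(th)])
    def g(p):
        s,co=np.sin(p[0]),np.cos(p[0]);P=np.array([L*co-.013*-s*0+.013*s,0,.006+L*s-.013*co])  # handle down by p
        w=P-T[:3,3];return np.cross(dr,w/np.linalg.norm(w))[[0,1,2]]
    ss=[least_squares(g,[p0]) for p0 in(-.5,.2,.6)]
    b=min(ss,key=lambda s:s.cost);print('tip px',x,y,'handle down deg',np.degrees(b.x),'cost',b.cost,'dir y/x',dr[1]/dr[2])
E
python3 - <<'E'
from w import *;import pickle
from workcell import env
wrist_phi(pickle.load(open('c2.pkl','rb'))['wrist']);wrist_phi(pickle.load(open('c3.pkl','rb'))['wrist'])
st();d={n:env.camera(n) for n in("wrist","side","top")};pickle.dump(d,open('c4.pkl','wb'));wrist_phi(d['wrist'])
f=np.hstack([d["side"]['frame'][50:300,150:400],cv2.resize(d["wrist"]['frame'],(333,250))])[:,:,::-1]
cv2.imwrite('pics/c4.png',cv2.resize(f,None,fx=1.3,fy=1.3))
E
```

```text
clock: 10.8
tool_pos: [0.63, -0.3172, 0.2315]
force: [0.0, -0.0, -0.1]
opening: 0.277
gripper_force: 65.6
tip px 332.5 99 handle down deg [9.08620105] cost 0.0007231821170223511 dir y/x 0.03747221678974573
tip px 314.0 375 handle down deg [-52.11783356] cost 4.80913206485355e-05 dir y/x -0.014401788601857531
t 12.4 p [ 0.6299 -0.3174  0.2314] yaw 1.434 q [0.48, 0.97, -0.17, 0.92, 0.15, 1.26, 0.2] F [0.1 0.  0.1] op 0.279 g 65.6 zdn 1.0
tip px 305.0 181 handle down deg [63.59661214] cost 0.000703053649769642 dir y/x -0.03765955744825975
```

View pics/c4.png

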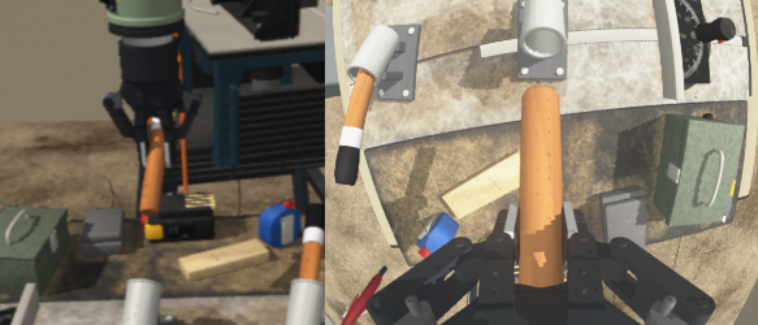

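Run:
```python
from h import *;import pickle
d=pickle.load(open('c4.pkl','rb'));c=d['wrist']
T=c['T_tool_cam'];f=240/np.tan(np.radians(c['vertical_fov'])/2)
h=cv2.cvtColor(c['frame'],cv2.COLOR_RGB2HSV)[:,318].astype(int)
for y in range(112,150,3): print(y,h[y].tolist(),end=' ')
for y in(124,130):
    v=np.array([318-c['cx'],y-c['cy']]);r=np.hypot(*v);dr=T[:3,:3]@np.array([*(v/r*np.sin(r/f)),np.cos(r/f)])
    for L in(.084,.088,.092):
        ph=np.linspace(-.8,1.2,2001);P=np.c_[L*np.cos(ph)+.013*np.sin(ph),0*ph,.006+L*np.sin(ph)-.013*np.cos(ph)]-T[:3,3]
        e=np.linalg.norm(np.cross(P,dr),axis=1);i=e.argmin();print('\n',y,L,np.degrees(ph[i]),e[i])
# side view: lower (handle) end and axis in vertical plane of tool
c=d['side'];m=orange(c,(200,120,330,235));e,w=ends(m);print(m.sum(),w,e.round(1).tolist())
g=np.array([.6299,-.3174,.2314-.006]);x=np.array([np.cos(1.434),np.sin(1.434),0]);n=np.cross(x,[0,0,1])
for px in e: # intersect rays with the vertical plane through grip
    p,r=ray(c,px);t=((g-p)@n)/(r@n);P=p+t*r-g;print('along',P@x,'z',P[2])
```

```text
112 [170, 5, 150] 115 [0, 8, 129] 118 [17, 48, 148] 121 [18, 44, 146] 124 [18, 45, 176] 127 [14, 134, 222] 130 [15, 136, 233] 133 [15, 134, 234] 136 [15, 135, 234] 139 [15, 135, 233] 142 [15, 136, 233] 145 [15, 136, 233] 148 [15, 136, 233] 
 124 0.084 -5.786873730821314 0.0003160606458733186

 124 0.088 -13.750987083139757 0.00028746154098861044

 124 0.092 -19.365973475421825 0.00026574195419904156

 130 0.084 -9.396507840145503 0.0003034799084444998

 130 0.088 -15.98552248414997 0.0002795258311377198

 130 0.092 -20.970255301788132 0.00025988173125144725
882 15.242247864603996 [[262.7, 223.4], [271.6, 149.7], [262.7, 223.2], [271.6, 149.8]]
along 0.09092174155523701 z -0.06422361811308225
along -0.022273880685944412 z 0.02341838303416044
along 0.0905756434240473 z -0.06395565074641041
along -0.022082203746730467 z 0.02326997667184799
```

```bash
cat > s.py <<'E'
from h import *
def proj(c,P):
    f=240/np.tan(np.radians(c['vertical_fov'])/2);T=c['pose'];v=T[:3,:3].T@(P-T[:3,3]);return np.array([c['cx']+f*v[0]/v[2],c['cy']+f*v[1]/v[2]])
def fit(c,ylo,yhi,g,yaw):
    """ylo,yhi: side rows of handle end (low rim) and handle/ferrule junction"""
    x=np.array([np.cos(yaw),np.sin(yaw),0]);z=np.array([0,0,1.])
    def r(p):
        ph,L=p;a=np.cos(ph)*x-np.sin(ph)*z;u=np.sin(ph)*x+np.cos(ph)*z
        return [proj(c,g+L*a-.013*u)[1]-ylo,proj(c,g-(.125-L)*a+.013*u)[1]-yhi]
    s=least_squares(r,[.6,.088],x_scale=[.1,.01]);return np.degrees(s.x[0]),s.x[1],s.cost
E
python3 - <<'E'
from s import *;import pickle
d=pickle.load(open('c4.pkl','rb'));c=d['side']
g=np.array([.6299,-.3174,.2254])
for lo,hi in((223.4,149.7),(224.5,149.7),(223.4,148.5)):print(fit(c,lo,hi,g,1.434))
for gz in(.222,.228):print(gz,fit(c,223.4,149.7,np.array([.6299,-.3174,gz]),1.434))
m=orange(c,(200,120,330,235));ys,xs=np.nonzero(m);
for y in range(146,156,2):print(y,c['frame'][y,264:282:3].tolist())
E
```

```text
(np.float64(49.62451205626116), np.float64(0.09903709515059361), np.float64(0.7062708327170548))
(np.float64(49.50176520014471), np.float64(0.10005663037990606), np.float64(1.9263801128117697))
(np.float64(49.757494315518564), np.float64(0.09793528160337917), np.float64(2.0819170714491415))
0.222 (np.float64(49.82622521710828), np.float64(0.09588403762769926), np.float64(0.8574091290149733))
0.228 (np.float64(49.46970977277232), np.float64(0.10145219007262281), np.float64(0.5996818806249614))
146 [[62, 55, 48], [119, 115, 115], [154, 148, 149], [97, 93, 95], [27, 29, 32], [22, 23, 25]]
148 [[53, 51, 49], [119, 113, 114], [130, 118, 115], [106, 93, 89], [21, 21, 22], [19, 21, 21]]
150 [[54, 52, 49], [91, 67, 54], [110, 67, 38], [113, 69, 40], [34, 32, 33], [21, 21, 26]]
152 [[50, 49, 48], [88, 55, 32], [113, 68, 37], [121, 73, 42], [41, 34, 33], [27, 28, 31]]
154 [[50, 47, 45], [93, 56, 32], [134, 80, 43], [126, 75, 41], [54, 41, 37], [28, 30, 34]]
```

Run:
```python
from s import *;import pickle
d=pickle.load(open('c4.pkl','rb'));c=d['side'];w=d['wrist'];T=w['T_tool_cam'];f=240/np.tan(np.radians(w['vertical_fov'])/2)
yaw=1.434;x=np.array([np.cos(yaw),np.sin(yaw),0]);z=np.array([0,0,1.]);g=np.array([.6299,-.3174,.2254])
def wp(P):
    v=T[:3,:3].T@(P-T[:3,3]);t=np.arctan2(np.hypot(v[0],v[1]),v[2]);return w['cy']+f*t*v[1]/np.hypot(v[0],v[1])
for L in(.085,.088,.091,.094,.097):
    for deg in(26,30,34,38,42,46,50):
        p=np.radians(deg);C,S=np.cos(p),np.sin(p);a=C*x-S*z;u=S*x+C*z
        lo=proj(c,g+L*a-.013*u);hi=proj(c,g-(.125-L)*a+.013*u)
        wt=min(wp(np.array([L*C+k*S*.013,0,.006+L*S-k*.013*C])) for k in(1,-1))
        print(L,deg,'side lo err %.1f hi err %.1f  wrist err %.1f'%(lo[1]-223.6,hi[1]-149.3,wt-126))
```

```text
0.085 26 side lo err -13.7 hi err -4.3  wrist err -2.8
0.085 30 side lo err -12.3 hi err -4.9  wrist err 1.8
0.085 34 side lo err -11.1 hi err -5.5  wrist err 7.1
0.085 38 side lo err -10.1 hi err -5.9  wrist err 12.8
0.085 42 side lo err -9.4 hi err -6.2  wrist err 19.0
0.085 46 side lo err -9.0 hi err -6.3  wrist err 25.6
0.085 50 side lo err -8.7 hi err -6.4  wrist err 32.5
0.088 26 side lo err -12.3 hi err -3.1  wrist err -9.5
0.088 30 side lo err -10.8 hi err -3.6  wrist err -4.4
0.088 34 side lo err -9.5 hi err -4.0  wrist err 1.2
0.088 38 side lo err -8.6 hi err -4.4  wrist err 7.4
0.088 42 side lo err -7.8 hi err -4.6  wrist err 13.9
0.088 46 side lo err -7.3 hi err -4.7  wrist err 20.9
0.088 50 side lo err -7.1 hi err -4.8  wrist err 28.2
0.091 26 side lo err -10.8 hi err -1.8  wrist err -16.0
0.091 30 side lo err -9.3 hi err -2.3  wrist err -10.5
0.091 34 side lo err -8.0 hi err -2.6  wrist err -4.5
0.091 38 side lo err -7.0 hi err -2.9  wrist err 2.1
0.091 42 side lo err -6.2 hi err -3.1  wrist err 9.0
0.091 46 side lo err -5.7 hi err -3.2  wrist err 16.3
0.091 50 side lo err -5.4 hi err -3.1  wrist err 23.9
0.094 26 side lo err -9.4 hi err -0.5  wrist err -22.5
0.094 30 side lo err -7.8 hi err -0.9  wrist err -16.5
0.094 34 side lo err -6.5 hi err -1.2  wrist err -10.1
0.094 38 side lo err -5.4 hi err -1.4  wrist err -3.2
0.094 42 side lo err -4.6 hi err -1.5  wrist err 4.1
0.094 46 side lo err -4.1 hi err -1.6  wrist err 11.8
0.094 50 side lo err -3.8 hi err -1.5  wrist err 19.7
0.097 26 side lo err -8.0 hi err 0.7  wrist err -28.8
0.097 30 side lo err -6.3 hi err 0.4  wrist err -22.4
0.097 34 side lo err -4.9 hi err 0.2  wrist err -15.5
0.097 38 side lo err -3.8 hi err 0.1  wrist err -8.2
0.097 42 side lo err -3.0 hi err 0.0  wrist err -0.6
0.097 46 side lo err -2.4 hi err 0.0  wrist err 7.4
0.097 50 side lo err -2.1 hi err 0.1  wrist err 15.7
```

```bash
python3 - <<'E'
from s import *;import pickle
d=pickle.load(open('c4.pkl','rb'));w=d['wrist'];T=w['T_tool_cam'];f=240/np.tan(np.radians(w['vertical_fov'])/2)
yaw=1.434;t=np.array([.6299,-.3174,.2314]);R=np.array([[np.cos(yaw),np.sin(yaw),0],[np.sin(yaw),-np.cos(yaw),0],[0,0,-1]]).T
R=np.c_[[np.cos(yaw),np.sin(yaw),0],[np.sin(yaw),-np.cos(yaw),0],[0,0,-1]]
def W(px,h):
    v=np.array(px)-[w['cx'],w['cy']];r=np.hypot(*v);dr=R@T[:3,:3]@np.array([*(v/r*np.sin(r/f)),np.cos(r/f)]);p=t+R@T[:3,3];return p+dr*(h-p[2])/dr[2]
print('mouth',W((325,59),.09))
P=lambda X:(lambda v:(w['cx']+f*np.arctan2(np.hypot(*v[:2]),v[2])*v[0]/np.hypot(*v[:2]),w['cy']+f*np.arctan2(np.hypot(*v[:2]),v[2])*v[1]/np.hypot(*v[:2])))(T[:3,:3].T@(R.T@(np.array(X)-t)-T[:3,3]))
print('predicted mouth px',P((.647,-.194,.09)))
# tube outline columns: grey pixels near rows 40-75
h=cv2.cvtColor(w['frame'],cv2.COLOR_RGB2HSV).astype(int)
for y in(20,30,40,50,60,70,80):print(y,[int(v) for v in w['frame'][y,285:366:4].mean(1)])
E
python3 -c "
from h import *
go([.634,-.277,.166],1.424)"
```

```text
mouth [ 0.65115329 -0.19275274  0.09      ]
predicted mouth px (np.float64(319.1931960131283), np.float64(61.49731021565316))
20 [115, 148, 151, 170, 186, 209, 218, 230, 232, 235, 238, 239, 239, 238, 234, 233, 230, 156, 146, 216, 217]
30 [108, 148, 156, 173, 192, 213, 221, 231, 233, 235, 238, 239, 239, 239, 236, 232, 230, 177, 145, 191, 202]
40 [111, 113, 160, 178, 194, 219, 211, 187, 178, 167, 177, 194, 220, 241, 236, 232, 230, 208, 146, 188, 196]
50 [109, 118, 158, 153, 132, 140, 144, 158, 167, 172, 175, 178, 176, 172, 160, 143, 175, 226, 146, 227, 228]
60 [125, 142, 153, 121, 131, 141, 147, 158, 167, 172, 174, 177, 176, 171, 163, 154, 134, 156, 180, 220, 221]
70 [116, 126, 146, 221, 147, 142, 148, 160, 168, 172, 174, 175, 174, 171, 163, 154, 146, 149, 147, 210, 206]
80 [104, 110, 112, 114, 133, 178, 234, 239, 238, 234, 227, 222, 205, 183, 148, 140, 144, 147, 148, 211, 213]
t 12.55 p [ 0.63   -0.317   0.2311] yaw 1.427 q [0.48, 0.97, -0.17, 0.92, 0.15, 1.26, 0.19] F [-0.2 -0.4 -0.2] op 0.28 g 65.6 zdn 1.0
shift cm x,y,z [ 4.02 -0.18  6.51] then turn 0.003
```

```bash
python3 -m inch '[[[2,0,3.2],0],[[1.9,0,3.2],0],[[0,0,0],0],[[0.4,0,0.3],0],[[0.4,0,0.3],0],[[0.4,0,0.3],0],[[0.4,0,0.3],0],[[0.4,0,0.3],0],[[0,0,0],0]]'
python3 - <<'E'
from s import *;import pickle
from workcell import env
o=st();d={n:env.camera(n) for n in("wrist","side","top")};pickle.dump(d,open('c5.pkl','wb'))
w=d['wrist']['frame'].astype(int)
h=cv2.cvtColor(d['wrist']['frame'],cv2.COLOR_RGB2HSV).astype(int);m=(h[...,0]<20)&(h[...,1]>100)&(h[...,2]>90)
for y in range(60,300,20):
    k=np.nonzero(m[y,250:400])[0]+250;print(y,(k.min(),k.max()) if len(k) else None,[int(v) for v in w[y,280:366:6].mean(1)])
E
```

```text
clock: 13.45
tool_pos: [0.6378, -0.2638, 0.1539]
tool_rot: [0.004, 0.756, 0.655, -0.002]
force: [-4.9, -25.3, 17.0]
opening: 0.283
gripper_force: 66.2
t 13.45 p [ 0.6378 -0.2638  0.1539] yaw 1.428 q [0.4, 1.01, -0.15, 1.11, 0.16, 1.03, 0.09] F [ -4.9 -25.3  17. ] op 0.283 g 66.2 zdn 1.0
60 None [145, 163, 180, 203, 217, 227, 230, 233, 237, 236, 238, 234, 232, 226, 148]
80 None [141, 169, 187, 209, 220, 228, 231, 233, 237, 237, 238, 236, 232, 229, 151]
100 None [154, 171, 194, 212, 223, 229, 232, 234, 238, 237, 237, 236, 231, 229, 203]
120 None [158, 178, 187, 210, 218, 225, 221, 221, 228, 233, 241, 229, 227, 229, 217]
140 (np.int64(291), np.int64(344)) [146, 118, 120, 140, 156, 158, 168, 177, 181, 179, 176, 162, 153, 133, 157]
160 (np.int64(290), np.int64(346)) [122, 127, 120, 139, 156, 165, 166, 174, 179, 178, 175, 156, 156, 141, 144]
180 (np.int64(290), np.int64(346)) [113, 230, 120, 138, 156, 166, 172, 173, 179, 176, 172, 163, 231, 211, 144]
200 (np.int64(288), np.int64(347)) [159, 166, 121, 138, 155, 166, 174, 173, 176, 176, 170, 162, 185, 189, 195]
220 (np.int64(288), np.int64(348)) [177, 182, 120, 138, 155, 166, 174, 181, 174, 174, 169, 162, 191, 200, 214]
240 (np.int64(288), np.int64(348)) [181, 186, 121, 139, 156, 167, 174, 181, 181, 173, 168, 162, 215, 219, 205]
260 (np.int64(287), np.int64(349)) [115, 95, 121, 139, 155, 166, 173, 180, 181, 173, 166, 161, 106, 102, 107]
280 (np.int64(287), np.int64(350)) [118, 110, 121, 138, 154, 165, 172, 180, 182, 174, 165, 161, 110, 115, 111]
```

```bash
cat > m.py <<'E'
from s import *
def wproj(w,t,yaw,X):
    T=w['T_tool_cam'];f=240/np.tan(np.radians(w['vertical_fov'])/2)
    R=np.c_[[np.cos(yaw),np.sin(yaw),0],[np.sin(yaw),-np.cos(yaw),0],[0,0,-1]]
    v=T[:3,:3].T@(R.T@(np.array(X)-np.array(t))-T[:3,3]);r=np.hypot(*v[:2]);return np.round([w['cx']+f*np.arctan2(r,v[2])*v[0]/r,w['cy']+f*np.arctan2(r,v[2])*v[1]/r],1)
M=np.array([.649,-.194,.09]);xo=np.array([-.154,-.988,0]);el=np.radians(38);b=np.cos(el)*xo+[0,0,np.sin(el)];u=-np.sin(el)*xo+[0,0,np.cos(el)];s=np.cross(b,u)
E
python3 - <<'E'
from m import *;import pickle
d=pickle.load(open('c5.pkl','rb'));w=d['wrist'];t=[.6378,-.2638,.1539];yaw=1.428
for n,X in(('mouth',M),('up in',M+.019*u),('up out',M+.023*u),('low in',M-.019*u),('low out',M-.023*u),('s+',M+.023*s),('s-',M-.023*s)):print(n,wproj(w,t,yaw,X))
x=np.array([np.cos(yaw),np.sin(yaw),0]);z=np.array([0,0,1.]);g=np.array(t)-[0,0,.006]
for L,deg in((.088,33),(.091,37),(.094,40),(.097,42)):
    p=np.radians(deg);a=np.cos(p)*x-np.sin(p)*z;uu=np.sin(p)*x+np.cos(p)*z;e=g+L*a
    print(L,deg,'tip up px',wproj(w,t,yaw,e+.013*uu),'low px',wproj(w,t,yaw,e-.013*uu),'rel mouth along b %.4f u %.4f s %.4f'%tuple((e-M)@np.c_[b,u,s]))
for y in range(108,146,2):print(y,w['frame'][y,[300,310,320,330,340]].tolist())
E
```

```text
mouth [321.4 145.9]
up in [322.  122.2]
up out [322.1 116.7]
low in [320.9 165.8]
low out [320.8 169.6]
s+ [274.2 145.8]
s- [368.5 147.1]
0.088 33 tip up px [319.1 125.8] low px [319.  153.8] rel mouth along b 0.0037 u 0.0098 s 0.0012
0.091 37 tip up px [319.1 126.4] low px [319.  156.3] rel mouth along b 0.0004 u 0.0037 s 0.0012
0.094 40 tip up px [319.1 126.4] low px [319.  157.6] rel mouth along b -0.0026 u -0.0012 s 0.0012
0.097 42 tip up px [319.1 125.4] low px [319.  157.3] rel mouth along b -0.0054 u -0.0047 s 0.0012
108 [[217, 217, 209], [230, 231, 224], [236, 236, 230], [240, 240, 235], [238, 239, 234]]
110 [[216, 217, 209], [231, 231, 224], [236, 236, 230], [239, 240, 235], [238, 239, 233]]
112 [[217, 217, 209], [231, 231, 224], [236, 236, 230], [239, 240, 234], [238, 239, 233]]
114 [[217, 217, 209], [231, 231, 224], [235, 235, 229], [239, 239, 234], [238, 239, 234]]
116 [[217, 218, 209], [222, 222, 215], [222, 222, 215], [229, 229, 223], [237, 238, 233]]
118 [[208, 209, 199], [230, 230, 223], [233, 233, 226], [237, 237, 232], [228, 229, 222]]
120 [[217, 218, 208], [227, 22
[... 431 characters left out ...]
130, 94], [217, 154, 105], [235, 176, 116], [240, 185, 121], [167, 163, 152]]
132 [[197, 140, 97], [218, 155, 106], [236, 176, 116], [242, 189, 123], [208, 169, 138]]
134 [[199, 141, 96], [218, 155, 105], [236, 176, 117], [241, 187, 123], [231, 171, 118]]
136 [[199, 141, 96], [218, 155, 104], [236, 176, 116], [207, 147, 101], [236, 177, 118]]
138 [[200, 141, 96], [217, 155, 104], [236, 176, 116], [234, 173, 115], [236, 178, 117]]
140 [[200, 141, 97], [217, 155, 103], [236, 175, 115], [216, 154, 104], [236, 177, 116]]
142 [[200, 141, 97], [217, 155, 103], [236, 175, 114], [241, 187, 121], [236, 177, 117]]
144 [[200, 141, 96], [218, 155, 102], [236, 174, 113], [242, 187, 122], [236, 177, 116]]
```

```bash
python3 -m inch '[[[-0.8,0,-0.6],0],[[0,0,0],0],[[0.35,0,-0.45],0],[[0,0,0],0],[[0.4,0,0.31],0],[[0.4,0,0.31],0],[[0.4,0,0.31],0],[[0,0,0],0]]'
python3 - <<'E'
from m import *;import pickle
from workcell import env
o=st();print(((np.array(o['tool_pos'])-[0,0,.006])-M)@np.c_[b,u,s])
d={n:env.camera(n) for n in("wrist","side")};pickle.dump(d,open('c6.pkl','wb'));w=d['wrist'];yaw=1.428
for n,X in(('mouth',M),('up in',M+.019*u),('up out',M+.023*u)):print(n,wproj(w,o['tool_pos'],yaw,X))
h=cv2.cvtColor(w['frame'],cv2.COLOR_RGB2HSV).astype(int)[:,318]
print([(y,h[y].tolist()) for y in range(120,180,3)])
E
```

```text
clock: 14.4
tool_pos: [0.6387, -0.2575, 0.1551]
tool_rot: [0.005, 0.756, 0.655, -0.003]
force: [-5.9, -31.6, 21.9]
opening: 0.282
gripper_force: 63.4
t 14.4 p [ 0.6387 -0.2575  0.1551] yaw 1.428 q [0.39, 1.01, -0.15, 1.12, 0.16, 1.02, 0.08] F [ -5.9 -31.6  21.9] op 0.282 g 63.4 zdn 1.0
[0.08708814 0.00697986 0.00038642]
mouth [321.4 158.6]
up in [321.9 136.3]
up out [322.1 131. ]
[(120, [34, 8, 234]), (123, [30, 7, 233]), (126, [30, 7, 233]), (129, [27, 12, 215]), (132, [18, 40, 215]), (135, [14, 130, 228]), (138, [15, 130, 233]), (141, [15, 131, 234]), (144, [15, 131, 234]), (147, [15, 131, 234]), (150, [15, 132, 234]), (153, [15, 133, 234]), (156, [15, 132, 233]), (159, [15, 134, 233]), (162, [15, 135, 233]), (165, [15, 134, 232]), (168, [15, 134, 232]), (171, [15, 135, 232]), (174, [15, 136, 232]), (177, [15, 137, 233])]
```

Run:
```python
import pickle,cv2,numpy as np
a=pickle.load(open('c5.pkl','rb'));b=pickle.load(open('c6.pkl','rb'))
f=lambda c,x,y,w,h,s:cv2.resize(c['frame'][y:y+h,x:x+w,::-1],None,fx=s,fy=s,interpolation=cv2.INTER_CUBIC)
A=np.hstack([f(a['wrist'],255,90,130,100,3),f(b['wrist'],255,90,130,100,3)])
B=np.hstack([f(a['side'],220,205,97,70,4),f(b['side'],220,205,98,70,4)])
cv2.imwrite('pics/c6.png',np.vstack([A,B[:,:A.shape[1]]]))
```

```text
(no output)
```

View pics/c6.png

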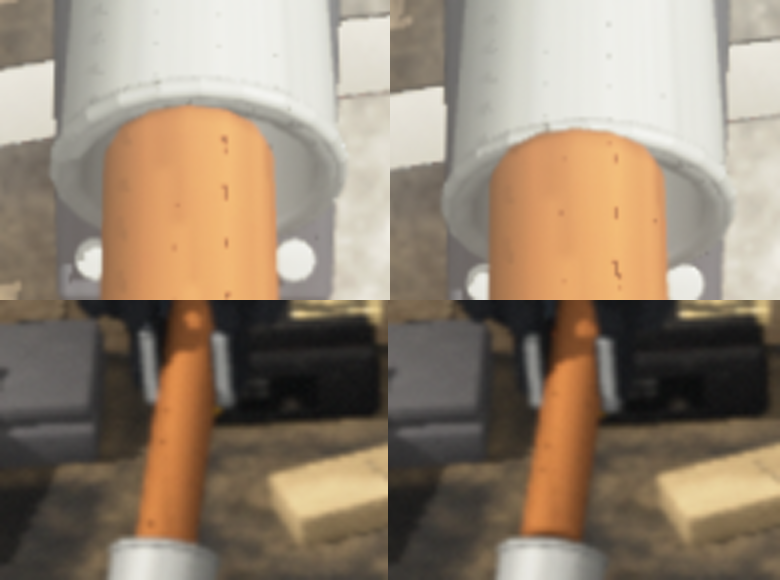

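```bash
python3 -m inch '[[[-0.9,0,-0.7],0],[[0,0,0],0],[[-0.65,0,0.85],0],[[0,0,0],0],[[0.4,0,0.31],0],[[0.4,0,0.31],0],[[0.4,0,0.31],0],[[0,0,0],0]]' - 80
cat > chk.py <<'E'
from m import *;import pickle,sys
from workcell import env
o=st();w,x,y,z=o['tool_rot'];yaw=np.arctan2(2*x*y,x*x-y*y)
print('grip b,u,s',((np.array(o['tool_pos'])-[0,0,.006])-M)@np.c_[b,u,s])
d={n:env.camera(n) for n in("wrist","side")};pickle.dump(d,open(sys.argv[1],'wb'));c=d['wrist']
for n,X in(('mouth',M),('up in',M+.019*u),('up out',M+.023*u)):print(n,wproj(c,o['tool_pos'],yaw,X))
h=cv2.cvtColor(c['frame'],cv2.COLOR_RGB2HSV).astype(int)[:,318]
k=np.nonzero((h[:,1]>90)&(h[:,0]<20))[0];k=k[k>80];print('orange from row',k[0]);print('rows',[int(v) for v in h[k[0]-24:k[0]+4:2,2]])
print('side lip pred',proj(d['side'],M+.023*u))
E
python3 chk.py c7.pkl
```

```text
clock: 15.3
tool_pos: [0.639, -0.2536, 0.1416]
tool_rot: [-0.0, 0.754, 0.657, -0.0]
force: [2.5, -1.6, -6.6]
opening: 0.274
gripper_force: 78.8
t 15.3 p [ 0.639  -0.2536  0.1416] yaw 1.432 q [0.39, 1.02, -0.16, 1.13, 0.16, 1.0, 0.08] F [ 2.5 -1.6 -6.6] op 0.274 g 78.8 zdn 1.0
grip b,u,s [ 0.07570698 -0.00126054  0.00066983]
mouth [322.6 170. ]
up in [323.5 147.1]
up out [323.7 141.6]
orange from row 153
rows [231, 230, 231, 230, 231, 229, 212, 226, 228, 205, 165, 147, 199, 229]
side lip pred [258.08559906 264.86517091]
```

```bash
python3 -m inch '[[[-0.2,0,0.24],0],[[0,0,0],0],[[0.4,0,0.31],0],[[0.4,0,0.31],0],[[0.4,0,0.31],0],[[0.4,0,0.31],0],[[0,0,0],0]]' - 80; python3 chk.py c8.pkl
```

```text
clock: 16.1
tool_pos: [0.6408, -0.2396, 0.127]
tool_rot: [-0.0, 0.754, 0.657, 0.0]
force: [-0.9, -0.6, -1.0]
opening: 0.277
gripper_force: 79.0
t 16.1 p [ 0.6408 -0.2396  0.127 ] yaw 1.433 q [0.37, 1.03, -0.15, 1.15, 0.16, 0.97, 0.06] F [-0.9 -0.6 -1. ] op 0.277 g 79.0 zdn 1.0
grip b,u,s [ 0.05556279 -0.00404696  0.0011028 ]
mouth [323.4 207.4]
up in [324.5 186.8]
up out [324.7 181.8]
orange from row 194
rows [226, 226, 225, 226, 226, 223, 210, 224, 220, 194, 154, 142, 177, 229]
side lip pred [258.08559906 264.86517091]
```

Free entry (no force), about 28 mm deep. Continue.

```bash
python3 -m inch '[[[0.4,0,0.31],0],[[0.4,0,0.31],0],[[0.4,0,0.31],0],[[0.4,0,0.31],0],[[0.3,0,0.22],0],[[0,0,0],0]]' - 80; python3 chk.py c9.pkl
```

```text
clock: 16.8
tool_pos: [0.6434, -0.221, 0.1125]
tool_rot: [-0.0, 0.754, 0.657, -0.0]
force: [-0.0, 0.5, -1.6]
opening: 0.279
gripper_force: 79.0
t 16.8 p [ 0.6434 -0.221   0.1125] yaw 1.432 q [0.34, 1.05, -0.15, 1.18, 0.16, 0.92, 0.03] F [-0.   0.5 -1.6] op 0.279 g 79.0 zdn 1.0
grip b,u,s [ 0.03191461 -0.00396394  0.00138569]
mouth [323.5 260.6]
up in [324.7 245.6]
up out [325. 242.]
orange from row 253
rows [219, 219, 219, 219, 219, 208, 186, 211, 220, 206, 168, 147, 160, 169]
side lip pred [258.08559906 264.86517091]
```

```bash
python3 -m inch '[[[0.2,0,0.15],0],[[0.2,0,0.15],0],[[0,0,0],0]]' - 80; python3 -m inch '[[[0.16,0,0.12],0],[[0.16,0,0.12],0],[[0,0,0],0]]' - 80;  python3 chk.py c10.pkl
```

```text
clock: 17.2
tool_pos: [0.6439, -0.2173, 0.1097]
tool_rot: [-0.0, 0.754, 0.656, 0.0]
force: [-0.5, -0.9, -1.1]
opening: 0.275
gripper_force: 79.0
clock: 17.5
tool_pos: [0.6444, -0.2151, 0.1076]
tool_rot: [0.0, 0.755, 0.656, -0.0]
force: [-1.5, -3.5, 1.9]
opening: 0.277
gripper_force: 79.4
t 17.5 p [ 0.6444 -0.2151  0.1076] yaw 1.432 q [0.33, 1.05, -0.15, 1.19, 0.16, 0.91, 0.02] F [-1.5 -3.5  1.9] op 0.277 g 79.4 zdn 1.0
grip b,u,s [ 0.02411816 -0.00410567  0.00134325]
mouth [323.2 279.1]
up in [324.3 266.5]
up out [324.6 263.4]
orange from row 274
rows [217, 217, 217, 217, 217, 200, 176, 205, 217, 206, 175, 146, 157, 222]
side lip pred [258.08559906 264.86517091]
```

```bash
python3 -m inch '[[[0,0,0],0],[[0,0,0],0],[[0,0,0],0],[[0,0,0],0],[[0,0,0],0],[[0,0,0],0],[[0,0,0],0]]' 0
python3 -m inch '[[[0,0,-1],0],[[0,0,-2],0],[[0,0,-3],0],[[0,0,-3],0],[[0,0,-4],0],[[0,0,-4],0],[[0,-4,0],0],[[0,-4,0],0],[[0,0,0],0]]'
python3 - <<'E'
from m import *;import pickle
from workcell import env
st();d={n:env.camera(n) for n in("top","side","wrist")};pickle.dump(d,open('c11.pkl','wb'))
for n,bx in(("top",(300,170,400,220)),("side",(245,195,290,275))):
    try: mm=orange(d[n],bx);e,w=ends(mm);print(n,mm.sum(),w,e[2:].round(1).tolist())
    except Exception as x:print(n,x)
# predictions for seated brush: tip 2 mm off floor, lean 28..38 over the lower lip
xx=xo;z=np.array([0,0,1.])
for deg in(28,33,38):
    p=np.radians(deg);a=np.cos(p)*xo+np.sin(p)*z
    for dep in(.060,.050,.065):
        e0=M-dep*b+ (.019-.013)*u*(1 if deg<38 else 0);J=e0+.125*a;F=e0+.147*a;t=e0+.19*a
        print(deg,dep,[(n,[proj(d[n],q+.0*u).round(1).tolist() for q in(J,F,t)]) for n in("top","side")])
for n,(x0,x1,yy) in(("top",(320,400,range(192,200,2))),):
    for y in yy:print(y,d[n]['frame'][y,320:400:4].mean(1).astype(int).tolist())
f=d["side"]['frame']
for y in range(195,270,4):print(y,f[y,256:284:5].tolist())
E
```

```text
clock: 18.3
tool_pos: [0.6444, -0.2145, 0.1075]
tool_rot: [-0.0, 0.755, 0.656, 0.0]
force: [-0.9, 0.6, -0.0]
opening: 1.002
gripper_force: 0.0
clock: 19.2
tool_pos: [0.5631, -0.2035, 0.2783]
tool_rot: [-0.002, 0.755, 0.656, -0.002]
force: [-0.0, 0.2, 0.3]
opening: 1.001
gripper_force: 0.0
t 19.2 p [ 0.5631 -0.2035  0.2783] yaw 1.431 q [0.37, 0.73, -0.17, 1.35, 0.13, 1.08, 0.05] F [-0.   0.2  0.3] op 1.001 g 0.0 zdn 1.0
top attempt to get argmax of an empty sequence
side 388 14.415858268737793 [[263.1, 263.8], [268.3, 236.7]]
28 0.06 [('top', [[347.3, 195.6], [356.4, 195.6], [374.6, 195.6]]), ('side', [[267.1, 237.7], [268.9, 227.3], [272.4, 207.5]])]
28 0.05 [('top', [[351.0, 195.4], [360.2, 195.4], [378.5, 195.4]]), ('side', [[267.7, 232.5], [269.6, 222.2], [273.1, 202.6]])]
28 0.065 [('top', [[345.5, 195.7], [354.5, 195.7], [372.6, 195.8]]), ('side', [[266.7, 240.3], [268.6, 229.8], [272.1, 210.0]])]
33 0.06 [('top', [[345.0, 194.1], [353.7, 193.9], [371.2, 193.3]]), ('side', [[266.0, 234.9], [267.7, 223.8], [270.9, 202.8]])]
33 0.05 [('top', [[348.7, 193.9], [357.5, 193.6], [375.2
[... 2063 characters left out ...]
7, 96, 84], [115, 98, 75]]
243 [[100, 84, 64], [181, 113, 64], [197, 123, 67], [143, 86, 46], [84, 74, 60], [87, 77, 64]]
247 [[104, 88, 66], [205, 128, 70], [190, 118, 64], [129, 77, 41], [95, 82, 63], [106, 91, 70]]
251 [[113, 96, 72], [212, 133, 73], [186, 114, 61], [122, 74, 41], [120, 102, 78], [112, 95, 72]]
255 [[111, 94, 70], [216, 138, 74], [178, 109, 58], [104, 64, 36], [101, 87, 68], [100, 86, 66]]
259 [[116, 90, 66], [218, 137, 74], [169, 103, 55], [99, 63, 38], [102, 88, 69], [96, 83, 67]]
263 [[135, 104, 77], [212, 136, 77], [159, 96, 53], [82, 57, 40], [97, 84, 68], [105, 90, 72]]
267 [[222, 220, 212], [189, 187, 180], [140, 139, 132], [99, 95, 89], [80, 72, 61], [79, 70, 60]]
```

```bash
python3 -c "
from workcell import env
print(env.sign_off())"
```

```text
the job is handed in; nothing more can be done
None
```

I turned brush_1 end for end and put it back in sleeve_1 handle first, about 60 mm or more down the 65 mm bore with the bristles out; I let go and handed in at about 19 s. I measured that depth from the final side camera picture, and did not re-measure the other brush and the loose items, though the arm stayed away from them.

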